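# Stir the beads and hold the sample lift at the top of its cam

## Robot

A 7-joint arm with a two-finger parallel gripper is mounted at the origin on the work surface. World frame = base frame: x ahead of the robot, y to its left, z up, the work surface at z = 0. Lengths are in m, angles in rad, forces in N, time in s.
With the tool pointing down it reaches from about 0.375 to 0.925 m from the base axis. Payload 3.1 kg.
Tool frame: the origin (TCP) lies at the very end of the fingers, on their centre line; the grasp point (between the pads) lies 19 mm behind it (bot.pinch_z is the distance from the TCP to the grasp point, in m); z points along the fingers, y is the direction in which the jaws open and shut (so a half turn about z gives the same grasp; the last joint's range is limited). The gripper opens to 85 mm and grips with 20 to 120 N. Pads are 22 mm wide; open, the fingers measure 114 mm over their backs; the gripper's body (76 mm by 85 mm) begins 54 mm behind the grasp point. The pads swing forward as they close: fully open they stand 13 mm farther back than shut.
Start: joints at [-1.324, 0.383, 0.044, 1.598, -0.018, 1.161, -0.05], TCP at [0.22, 0.612, 0.231] pointing down, gripper open.
Joint ranges: [-2.61, 2.61], [-0.41, 2.15], [-1.48, 1.57], [0, 2.5], [-1.57, 4.71], [0.05, 1.97], [-2.85, 2.85]. Speed limits (rad/s): [2.79, 2.79, 3.14, 3.14, 3.14, 3.14, 3.14].

## Interface

Orientations are given as a rotation vector (axis times angle).
In Python, from workcell import bot, imaging gives the robot as it stands.
- The arm moves only by the tool move_arm, never from a script. Its argument "commands" is text: rows parted by semicolons, each of 6 numbers parted by spaces: the shift along the tool's x, y, z in mm, then the turn, a rotation vector about the tool's x, y, z in rad. A call has 1 to 8 rows; each row is the pose to reach, as a shift and turn from the pose commanded when the call began, along the tool's axes at that moment; what a row does not reach only later rows make up. A row lasts 1/8 s, in which the tool goes at most 62.5 mm and 10.7 degrees, less where a joint would pass 70% of its speed; a pose out of reach is approached as far as the arm can. A call with a gripper value outside its range is refused whole. "grip" is the finger opening in mm, from 0 to 85.4, set as the call begins (left out, the last holds). The fingers move at their own pace and stop on an object; the grip force is fixed at half the most. Time passes only in rows, so rows that repeat a pose let the fingers close. It gives the time, the measured TCP pose, the force and the opening at its end, in the units of the state.
- bot.observe(): the state, without advancing time (a new reading comes with each control period).
- imaging.grab_frame(name): name is "side" or "top"; returns (picture, depth): 400x640x3 uint8, red, green, blue; 400x640 float32, m along the optical axis (not along the pixel's ray), 0 where there is no reading.
- imaging.camera_info(name): a dict with "fx", "fy", "cx", "cy" (pixels), "pose" (4x4, takes a point from camera to world coordinates). Camera axes: x right, y down, z forward; pixel columns grow to the right and rows downward; lengths in m; the calibration is good to about 2 mm. A picture is of the moment at which its call begins. camera_info takes no time and is no camera call.
- bot.sign_off(): hands the job in, once; it reports no verdict.
The state is a dict: "time": time; "joint_positions": joint angles; "joint_velocities": joint speeds; "joint_torque": joint torques, N m; "tcp_pos": TCP position; "ee_rot": TCP orientation; "ft_force": force on the tool from outside, world axes, zero at the start; "wrist_torque": the same for the moment, N m; "opening": finger opening in m.
Only numpy, scipy, OpenCV 4.12 (cv2) and the standard library are available. Lean on these libraries where they do the work, as an engineer would, in place of code of your own. Each camera call takes 0.05 s, during which the arm holds its last target. There are 200 camera calls.

## Task

Take the stirring rod out of its rack and stir the ceramic beads in the glass dish with it, tip near the bottom and about half-way out from the middle, three full turns round, then hang the rod back in its rack and let go of it. Then swing the cam lever up until the dish stands at its highest (lever upright, not past it) and keep hold of the lever there for the reading: the program finishes while still holding it. Keep every bead in the dish and leave the flask, jar and bottle where they are.

Things in the scene. Friction and masses are not known exactly. Their poses are not given: they have to be found in the camera images.
- station: fixed sample lift: base 200 x 230 x 14 (y -80 to +150), four guide posts 10 thick, 120 high, at x +-75, y +-55, a lifting plate bearing a glass dish, a grey reader box (100 x 55, 138 high) at y +117. Origin on the bench below the dish's centre, z up. The cam lever swings in the x-z plane on the -y side; hinge along y at x +20, z 50
- cam_lever (a joint): angle, rad, of a steel arm (y -94 to -102 of the station) with a grey round crossbar, 18 thick, along y (-94 to -165), to grasp from above; it may turn in the fingers. 0 = rest, leaning to the station's -x, 1.4 short of upright; grows rising; 1.4 = upright = highest lift; beyond, to the stop at 2.0, the dish sinks. A spring (2 N at the bar at rest, 7 N upright) pulls it back to 0
- lever_grip (a point): middle of the free part of the crossbar, on its axis (y = -137 of the station), 90 from the hinge axis
- lever_hinge (a point): point on the lever's hinge axis, level along that axis with lever_grip (y = -137); the grip moves about it on a circle of radius 90 in the station's x-z plane
- dish_lift (a joint): how far the plate and the dish are raised by the cam, m: 0 at rest, about 0.020 at the highest point (lever at 1.4), falling off by only 0.3 mm for 0.16 rad either way
- dish_in (a point): centre of the dish's inner floor, 83 above the bench at rest; axes as the station's. The clear glass dish has an inner radius of 42, wall 4, its rim 45 above this point; it is fixed on the lifting plate
- rack: fixed white rack, 90 x 90: base plate, four thin corner posts and a top plate 10 thick whose upper face is 110 above the bench, with a round through hole of 20 in the middle. Origin on the bench under the hole's centre
- rod: stirring rod, 70 g, hanging upright in the rack's hole by its collar. Origin: centre of the collar's underside (110 above the bench when hung), z up. Collar 34 across, 6 thick; above it a black square handle 18 x 18, 6 to 56 above the origin, sides along the rod's x and y; below, a round steel rod 12 thick, 100 long
- rod_tip (a point): lower end of the stirring rod, 100 below its origin
- bead0: one of seven alike white ceramic beads, 18 across, loose in the dish, at the start in a ring 30 from its centre that leaves the middle free; origin at its centre
- bead1: one of seven alike white ceramic beads, 18 across, loose in the dish, at the start in a ring 30 from its centre that leaves the middle free; origin at its centre
- bead2: one of seven alike white ceramic beads, 18 across, loose in the dish, at the start in a ring 30 from its centre that leaves the middle free; origin at its centre
- bead3: one of seven alike white ceramic beads, 18 across, loose in the dish, at the start in a ring 30 from its centre that leaves the middle free; origin at its centre
- bead4: one of seven alike white ceramic beads, 18 across, loose in the dish, at the start in a ring 30 from its centre that leaves the middle free; origin at its centre
- bead5: one of seven alike white ceramic beads, 18 across, loose in the dish, at the start in a ring 30 from its centre that leaves the middle free; origin at its centre
- bead6: one of seven alike white ceramic beads, 18 across, loose in the dish, at the start in a ring 30 from its centre that leaves the middle free; origin at its centre
- flask: bystander: small stoppered conical flask, 68 across, 100 high; origin under its centre; leave alone
- jar: bystander: white jar, 64 across, 85 high; origin under its centre; leave alone
- bottle: bystander: clear reagent bottle, 68 across, 160 high; origin under its centre; leave alone
Things that resemble listed ones, but are neither listed nor needed, are in the scene too. Leave any yellow look-alike of the rack alone.

How it is judged:
On the way, in this order (a step that is already met when the one before it is completed fails the run):
1. the rod is lifted out of the rack (z of rod_tip in the frame of rack above 0.112 m and contact force between the fingers and rod above 0.5 N), for 0.1 s.
2. stirring, held rod's tip at the dish's +x side, down among the beads (z of rod_tip in the frame of dish_in between -0.004 and 0.014 m and horizontal distance between rod_tip and dish_in below 0.044 m and contact force between the fingers and rod above 0.5 N and x of rod_tip in the frame of dish_in above 0.01 m and y of rod_tip in the frame of dish_in between -0.01 and 0.01 m), for 0.04 s.
3. then at its -x side (z of rod_tip in the frame of dish_in between -0.004 and 0.014 m and horizontal distance between rod_tip and dish_in below 0.044 m and contact force between the fingers and rod above 0.5 N and x of rod_tip in the frame of dish_in below -0.01 m and y of rod_tip in the frame of dish_in between -0.01 and 0.01 m), for 0.04 s.
4. then at its +y side (z of rod_tip in the frame of dish_in between -0.004 and 0.014 m and horizontal distance between rod_tip and dish_in below 0.044 m and contact force between the fingers and rod above 0.5 N and y of rod_tip in the frame of dish_in above 0.01 m and x of rod_tip in the frame of dish_in between -0.01 and 0.01 m), for 0.04 s.
5. then at its -y side (three turns round, either way, pass all four), beads on both halves of the ring shifted by more than 8 mm (z of rod_tip in the frame of dish_in between -0.004 and 0.014 m and horizontal distance between rod_tip and dish_in below 0.044 m and contact force between the fingers and rod above 0.5 N and y of rod_tip in the frame of dish_in below -0.01 m and x of rod_tip in the frame of dish_in between -0.01 and 0.01 m and distance of any of bead0, bead1, bead2 from where it was at the start of the episode above 0.008 m and distance of any of bead3, bead4, bead5, bead6 from where it was at the start of the episode above 0.008 m), for 0.04 s.
6. the rod hangs in the rack again, let go (horizontal distance between rod and rack below 0.007 m and z of rod in the frame of rack between 0.106 and 0.114 m and angle between rod's own z axis and vertical below 0.08 rad and contact force between the fingers and rod below 0.1 N), for 0.3 s.
7. the lever is held by the fingers at the highest lift (value of joint dish_lift above 0.0192 m and value of joint cam_lever between 1.24 and 1.56 rad and contact force between the fingers and cam_lever above 1.5 N), for 0.5 s.
At the end, for the whole second after the job is handed in: Fingers hold the still lever (over 1.5 N, under 0.1 rad/s) with the dish within 0.8 mm of its highest lift (lever 1.24 to 1.56 rad); the rod hangs by its collar in the rack (7 mm of centre, 4 mm of height, 0.08 rad), released; all beads are in the dish (all of step 6 and all of step 7 and velocity of joint cam_lever between -0.1 and 0.1 rad/s and horizontal distance between each of bead0, bead1, bead2, bead3, bead4, bead5, bead6 and dish_in below 0.044 m and z of each of bead0, bead1, bead2, bead3, bead4, bead5, bead6 in the frame of dish_in below 0.045 m); the arm keeps its last pose, push and grip.
It fails at once if a bead leaves the dish (distance between any of bead0, bead1, bead2, bead3, bead4, bead5, bead6 and dish_in above 0.075 m).
It fails at once if the flask, jar or bottle is shifted by more than 20 mm or tipped (distance of any of flask, jar, bottle from where it was at the start of the episode above 0.02 m or angle between any of flask, jar, bottle's own z axis and vertical above 0.3 rad).
It also fails if it takes over 72 s, if anything falls off the work surface, if the arm or the gripper's body presses on something with over 40 N, if the wrist force passes 120 N, or if a joint passes its speed limit or range.

## Working session

There is one attempt and no reset: what is moved stays moved. The work goes in short steps, Python scripts to look and compute and a tool call to move; the robot and the scene stay as the last step left them, time stands still between calls to the robot, and variables do not carry over. Pictures are saved under pics/ and viewed, about 8 in all and at most 12, crops included, and the job is handed in when it is done.

Besides the shell and the picture viewer there is one more tool, called in YAML: its name, and indented under it one key for each argument. move_arm: Moves the arm, as the interface text tells. Its arguments: {"type":"object","properties":{"commands":{"type":"string"},"grip":{"type":"number"}},"required":["commands"]}

```bash
mkdir -p pics; ls; cat > h.py <<'E'
import numpy as np, cv2
from workcell import bot, imaging
from scipy.spatial.transform import Rotation as R
def cloud(name):
    p,d=imaging.grab_frame(name); c=imaging.camera_info(name)
    v,u=np.mgrid[0:400,0:640]
    X=np.stack([(u-c['cx'])/c['fx']*d,(v-c['cy'])/c['fy']*d,d,np.ones_like(d)],-1)@np.array(c['pose']).T
    return p,d,X[...,:3]
def ray(name,u,v,z):
    c=imaging.camera_info(name);P=np.array(c['pose'])
    r=P[:3,:3]@np.array([(u-c['cx'])/c['fx'],(v-c['cy'])/c['fy'],1]); o=P[:3,3]
    return o+r*(z-o[2])/r[2]
E
python3 - <<'E'
from h import *
s=bot.observe();print(s['time'],s['tcp_pos'],s['ee_rot'],s['opening'])
for n in('top','side'):
    p,d,X=cloud(n);cv2.imwrite(f'pics/{n}0.png',p[...,::-1]);np.savez(f'{n}0.npz',p=p,d=d,X=X)
    c=imaging.camera_info(n);print(n,c['fx'],np.round(c['pose'],3).tolist())
E
```

```text
pics
0.0 [0.21936373 0.61085285 0.22986881] [-0.53867365 -3.094721    0.00411532] 0.08528938594840477
top 367.6978610645377 [[0.026, -0.987, 0.157, 0.434], [-1.0, -0.024, 0.012, 0.037], [-0.008, -0.157, -0.988, 1.142], [0.0, 0.0, 0.0, 1.0]]
side 508.086787523573 [[-0.981, -0.119, 0.155, 0.351], [-0.195, 0.52, -0.831, 1.184], [0.018, -0.846, -0.534, 0.834], [0.0, 0.0, 0.0, 1.0]]
```

View pics/top0.png

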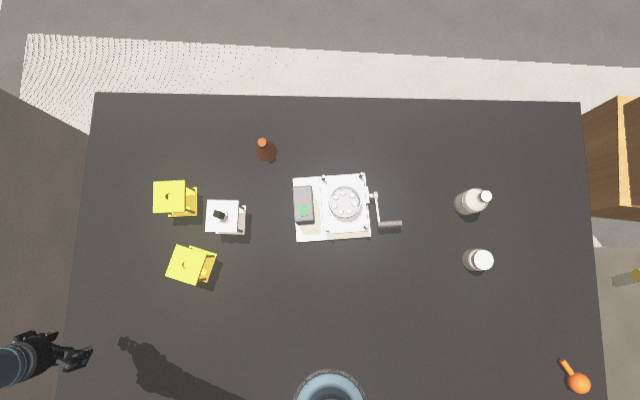

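View pics/side0.png

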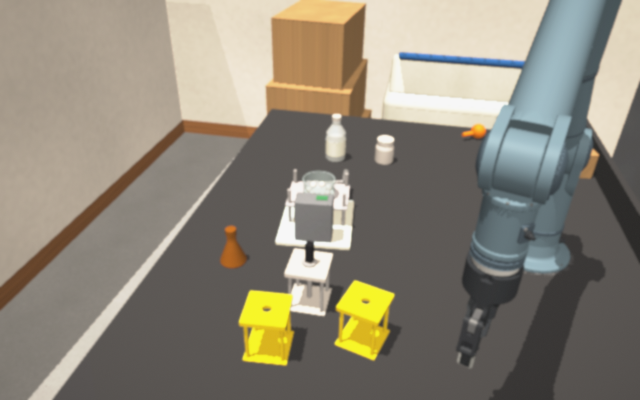

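Top view: white rack with rod at about (224,216), the station centred near (345,204), reader box on the left (+y), and crossbar at (390,224). The side view agrees. Next I measure these with masks and the point cloud.

```bash
python3 - <<'E'
from h import *
f=np.load('top0.npz');p,X=f['p'],f['X'];z=X[...,2]
def rep(name,m,h):
    pts=X[m][:,:2].astype(np.float32); r=cv2.minAreaRect(pts)
    ys,xs=np.nonzero(m)
    cnt=cv2.convexHull(np.stack([xs,ys],1).astype(np.int32)); 
    q=np.array([ray('top',a,b,h)[:2] for a,b in cnt[:,0]],np.float32); r2=cv2.minAreaRect(q)
    print(name,m.sum(),'z',np.median(X[m][:,2]).round(4),'cloud',np.round(r[0],4),np.round(r[1],3),round(r[2],1),'| hull',np.round(r2[0],4),np.round(r2[1],3),round(r2[2],1))
v,u=np.mgrid[0:400,0:640]
def box(a,b,c,d): return (u>=a)&(u<b)&(v>=c)&(v<d)
rk=box(198,252,192,240)
rep('racktop',rk&(abs(z-.11)<.012)&(p.min(-1)>120),.11)
rep('handle',rk&(z>.145),.166)
st=box(285,375,165,250)
rep('readbox',box(285,320,165,250)&(abs(z-.138)<.015),.138)
rep('base',st&(z<.024)&(z>.006)&(p.min(-1)>120),.014)
rep('lever',box(376,410,185,250)&(z>.03),.07)
m=box(376,410,185,250)&(z>.03)
print(np.round(np.c_[u[m],v[m],X[m]*1000][::12]).astype(int).tolist())
c=np.vstack([p[165:250,285:410]]);c=cv2.resize(c[...,::-1],None,fx=6,fy=6,interpolation=cv2.INTER_CUBIC);cv2.imwrite('pics/c1.png',c)
for n in ('top','side'):
    print(n,[ (nm,) for nm in ()])
zz=z[185:225,325:368];print(np.round(zz[::4,::4]*1000).astype(int))
E
```

```text
racktop 955 z 0.1097 cloud [0.5378 0.3197] [0.09 0.09] 89.9 | hull [0.5376 0.3189] [0.09  0.092] 0.1
handle 70 z 0.1651 cloud [0.4914 0.1808] [0.309 0.019] 71.5 | hull [0.5363 0.3011] [0.115 0.122] 1.4
readbox 719 z 0.1372 cloud [0.5755 0.0897] [0.1   0.056] 5.3 | hull [0.5746 0.0893] [0.1   0.056] 5.6
base 1377 z 0.0134 cloud [0.584  0.0088] [0.2  0.23] 5.8 | hull [0.5834 0.009 ] [0.199 0.229] 5.7
lever 241 z 0.0695 cloud [ 0.4919 -0.0882] [0.117 0.25 ] 50.0 | hull [ 0.5518 -0.1706] [0.177 0.097] 0.1
[[398, 187, 434, 37, 1142], [376, 198, 608, -124, 59], [377, 202, 596, -127, 58], [395, 207, 434, 37, 1142], [377, 211, 568, -126, 64], [376, 215, 557, -124, 60], [377, 218, 547, -125, 69], [399, 220, 542, -189, 71], [389, 221, 539, -161, 67], [401, 221, 539, -194, 76], [388, 222, 536, -156, 74], [400, 222, 536, -191, 75], [387, 223, 533, -154, 69], [399, 223, 534, -189, 70], [386, 224, 530, -151, 73], [398, 224, 531, -185, 73], [385, 225, 527, -148, 72], [397, 225, 528, -183, 71], [385, 226, 524, -148, 71], [397, 226, 525, -184, 67], [381, 247, 434, 37, 1142]]
top []
side []
[[ 74  76  76  75 128 129  77  79  76  77  15]
 [ 79  80 124 104  87  86  93 120  78  76  71]
 [ 77  74  81  80  98  96  85 100 125  76  74]
 [ 76 125  96  99  81  82  83  94  91  76  75]
 [ 79 127  81  82  79  78  83  95  83 130  75]
 [ 75 127  97  81  83  81  84 100  90  77  77]
 [ 77  79  82  80  92  78  98  81 128  79  75]
 [ 78  73 104  89  98  80  96 124  75  78  75]
 [ 80  78  75  82 114 124 108  79  78  74  75]
 [ 79  72  77  79  80  79  79  75  76  76  77]]
```

View pics/c1.png

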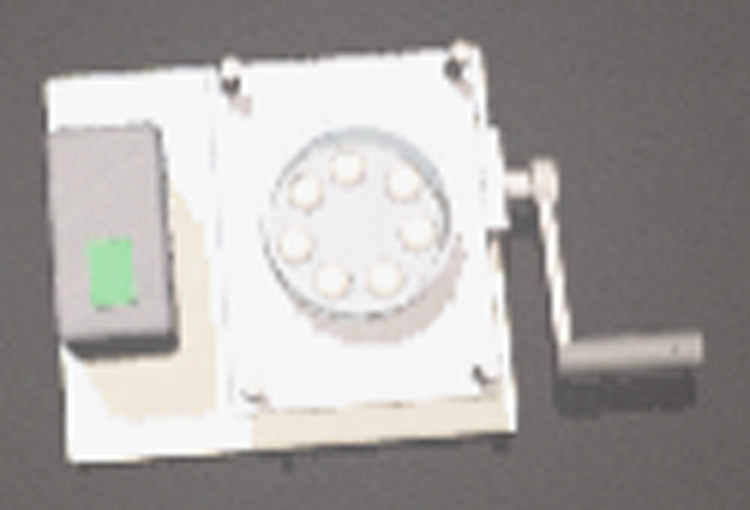

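The crop shows the dish ring centred near full-frame (344.7,202), seven beads, and the bar running from about (379,224) to (401,223). Next: the handle, the bead-ring centre and the tool axes.

```bash
python3 - <<'E'
from h import *
s=bot.observe();print(np.round(R.from_rotvec(s['ee_rot']).as_matrix(),4).tolist(), bot.pinch_z)
for n in('top','side'):
    f=np.load(n+'0.npz');p,X=f['p'],f['X'];z=X[...,2]
    near=(np.hypot(X[...,0]-.538,X[...,1]-.32)<.06)
    m=near&(z>.150)&(z<.18)&(p.max(-1)<110); pts=X[m]
    print(n,m.sum(),pts.mean(0).round(4),cv2.minAreaRect(pts[:,:2].astype(np.float32)),np.percentile(z[m],[50,95]))
    t=near&(abs(z-.166)<.006)&(p.max(-1)<110);print(' top',t.sum(),X[t].mean(0).round(4),cv2.minAreaRect(X[t][:,:2].astype(np.float32)))
    c=near&(abs(z-.116)<.0025);print(' collar',c.sum(),X[c].mean(0).round(4))
    # beads
    d=(np.hypot(X[...,0]-.587,X[...,1]+.026)<.041)&(z>.093)&(z<.106)
    k=cv2.minEnclosingCircle(X[d][:,:2].astype(np.float32));print(' beads',d.sum(),k)
    r=(np.hypot(X[...,0]-.587,X[...,1]+.026)<.056)&(z>.12)&(z<.134)
    if r.sum()>8: print(' rim',r.sum(),cv2.fitEllipse(X[r][:,:2].astype(np.float32)),X[r].mean(0))
f=np.load('top0.npz');p=f['p'];c=cv2.resize(p[195:240,198:252,::-1],None,fx=10,fy=10,interpolation=cv2.INTER_CUBIC);cv2.imwrite('pics/c2.png',c)
E
```

```text
[[-0.9412, 0.3379, -0.0007], [0.3379, 0.9412, -0.0023], [-0.0001, -0.0024, -1.0]] 0.0187
top 40 [0.5373 0.3159 0.1638] ((0.5382124185562134, 0.3176726996898651), (0.015925386920571327, 0.015401370823383331), 71.8157958984375) [0.16500493 0.16805944]
 top 33 [0.5376 0.317  0.1654] ((0.5375575423240662, 0.31815463304519653), (0.01544696744531393, 0.014373062178492546), 73.87781524658203)
 collar 62 [0.5345 0.3134 0.1154]
 beads 188 ((0.5859709978103638, -0.025995897129178047), 0.038145776838064194)
 rim 154 ((0.587001621723175, -0.0259131770581007), (0.0872565433382988, 0.0877765491604805), 106.2630615234375) [ 0.58704668 -0.02699952  0.12658289]
side 84 [0.5382 0.3237 0.1613] ((0.5376537442207336, 0.3208159804344177), (0.01825011894106865, 0.01768246479332447), 73.12035369873047) [0.16210698 0.1685374 ]
 top 50 [0.5389 0.3223 0.1656] ((0.5379681587219238, 0.3204498887062073), (0.017901847139000893, 0.016685307025909424), 73.88665008544922)
 collar 93 [0.537  0.3283 0.1158]
 beads 58 ((0.5862785577774048, -0.026980245485901833), 0.04017458111047745)
 rim 235 ((0.5878651142120361, -0.025276873260736465), (0.08685735613107681, 0.08840132504701614), 152.5213165283203) [ 0.58724797 -0.02317251  0.12577106]
```

View pics/c2.png

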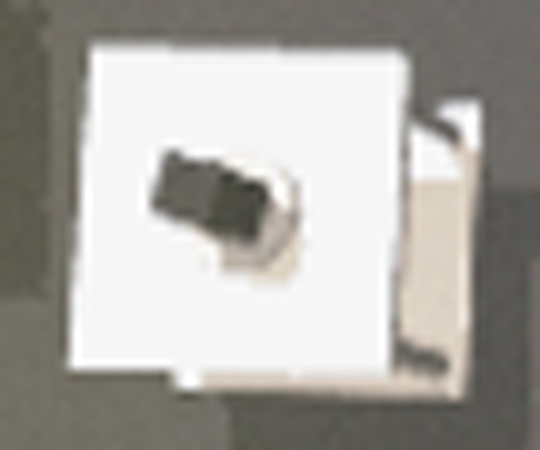

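The handle is square, at (0.538,0.319), yawed about −16.5°. Dish centre is (0.587,−0.026) and station yaw about 5.8°. Now moving above the rod.

move_arm:
  commands: "-398 -167 0 0 0 -0.057;-398 -167 0 0 0 -0.057;-398 -167 0 0 0 -0.057;-398 -167 0 0 0 -0.057;-398 -167 0 0 0 -0.057;-398 -167 0 0 0 -0.057;-398 -167 0 0 0 -0.057;-398 -167 0 0 0 -0.057"

```text
time: 1.1
tcp_pos: [0.5428, 0.3121, 0.2309]
ee_rot: [0.47, 3.103, -0.006]
ft_force: [-0.0, 0.6, -0.7]
opening: 0.0853
```

```bash
cat >> h.py <<'E'
def to(x,y,z,yaw=None):
    "shift (mm) and turn in tool axes from the measured pose; yaw = world angle (deg) of tool y"
    s=bot.observe();M=R.from_rotvec(s['ee_rot']).as_matrix();p=np.array(s['tcp_pos'])
    a=np.degrees(np.arctan2(M[1,1],M[0,1])); yaw=a if yaw is None else yaw
    t=np.radians(yaw);yy=np.array([np.cos(t),np.sin(t),0]);zz=np.array([0,0,-1.]);G=np.c_[np.cross(yy,zz),yy,zz]
    print('t',round(s['time'],2),'tcp',p.round(4),'yaw',round(a,2),'open',round(s['opening'],4),'F',np.round(s['ft_force'],1),
     '-> shift',np.round(M.T@(np.array([x,y,z])-p)*1000,1),'turn',R.from_matrix(M.T@G).as_rotvec().round(3))
E
python3 -c "
from h import *
to(.5378,.3193,.128,73.5)"
```

```text
t 1.1 tcp [0.5428 0.3121 0.2309] yaw 72.79 open 0.0853 F [-0.   0.6 -0.7] -> shift [  7.3   5.8 102.9] turn [-0.004  0.003 -0.012]
```

move_arm:
  commands: "0 0 20 0 0 0;0 0 40 0 0 0;0 0 40 0 0 0;0 0 40 0 0 0"

```text
time: 1.6
tcp_pos: [0.5369, 0.321, 0.1907]
ee_rot: [-0.447, -3.109, 0.001]
ft_force: [-0.0, 0.5, -0.1]
opening: 0.0854
```

```bash
python3 -c "
from h import *
to(.5378,.3193,.128,73.5)"
```

```text
t 1.6 tcp [0.5369 0.321  0.1907] yaw 73.62 open 0.0854 F [-0.   0.5 -0.1] -> shift [-1.3 -1.4 62.7] turn [-0.001 -0.001  0.002]
```

move_arm:
  commands: "-1 -1 30 0 0 0;-1 -1 55 0 0 0;-1 -1 62 0 0 0;-1 -1 62 0 0 0;-1 -1 62 0 0 0"

```text
time: 2.22
tcp_pos: [0.5396, 0.3196, 0.1309]
ee_rot: [0.45, 3.107, 0.003]
ft_force: [0.4, -0.1, 0.1]
opening: 0.0853
```

```bash
python3 - <<'E'
from h import *
to(.5378,.3193,.128,73.5)
p,d=imaging.grab_frame('side');cv2.imwrite('pics/s1.png',cv2.resize(p[200:340,220:420,::-1],None,fx=4,fy=4,interpolation=cv2.INTER_CUBIC))
E
```

```text
t 2.23 tcp [0.5396 0.3196 0.1309] yaw 73.52 open 0.0853 F [ 0.4 -0.1  0.1] -> shift [ 1.6 -0.8  2.9] turn [0.002 0.002 0.   ]
```

View pics/s1.png

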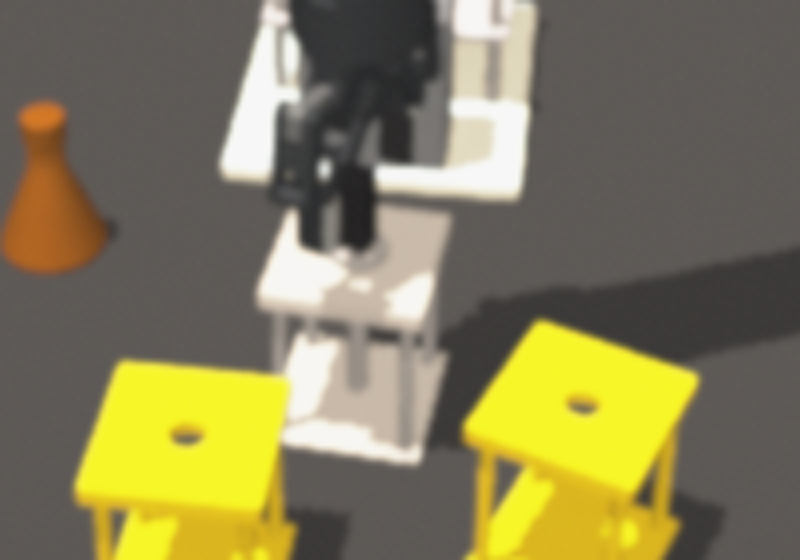

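The picture shows one finger at crop (312,220) and the other behind at (395,140), with the handle at (358,210) between them, as expected. I nudge a little and close.

move_arm:
  commands: "0 0 1 0 0 0;0 0 2 0 0 0;0 0 2 0 0 0;0 0 2 0 0 0;0 0 2 0 0 0;0 0 2 0 0 0"
  grip: 0

```text
time: 3.02
tcp_pos: [0.5386, 0.3189, 0.1273]
ee_rot: [0.45, 3.109, 0.0]
ft_force: [0.5, 0.2, 0.4]
opening: 0.0173
```

```bash
python3 -c "
from h import *
to(.5378,.3193,.290)"
```

```text
t 3.02 tcp [0.5386 0.3189 0.1273] yaw 73.51 open 0.0173 F [0.5 0.2 0.4] -> shift [   0.9    0.2 -162.7] turn [ 0.  0. -0.]
```

move_arm:
  commands: "0 0 -15 0 0 0;0 0 -40 0 0 0;0 0 -80 0 0 0;0 0 -120 0 0 0;0 0 -150 0 0 0;0 0 -165 0 0 0;0 0 -170 0 0 0;0 0 -170 0 0 0"

```text
time: 4.03
tcp_pos: [0.538, 0.3186, 0.2963]
ee_rot: [-0.45, -3.108, 0.002]
ft_force: [-0.2, 0.9, -0.7]
opening: 0.0171
```

```bash
python3 -c "
from h import *
to(.587,-.026,.297)
to(.587,-.026,.297,90)"
```

```text
t 4.03 tcp [0.538  0.3186 0.2963] yaw 73.52 open 0.0171 F [-0.2  0.9 -0.7] -> shift [-144.8 -316.5   -0.4] turn [-0.001 -0.001 -0.   ]
t 4.03 tcp [0.538  0.3186 0.2963] yaw 73.52 open 0.0171 F [-0.2  0.9 -0.7] -> shift [-144.8 -316.5   -0.4] turn [-0.001 -0.001 -0.288]
```

move_arm:
  commands: "-12 -25 0 0 0 0;-32 -70 0 0 0 0;-57 -125 0 0 0 0;-82 -180 0 0 0 0;-107 -234 0 0 0 0;-128 -280 0 0 0 0;-141 -308 0 0 0 0;-145 -316 0 0 0 0"

```text
time: 5.03
tcp_pos: [0.5869, -0.0287, 0.2957]
ee_rot: [-0.458, -3.105, 0.003]
ft_force: [0.5, 0.5, -0.9]
opening: 0.0171
```

move_arm:
  commands: "0 0 0 0 0 0;0 0 5 0 0 0;0 0 15 0 0 0;0 0 20 0 0 0;0 0 20 0 0 0;0 0 20 0 0 0"

```text
time: 5.78
tcp_pos: [0.588, -0.0253, 0.2774]
ee_rot: [0.45, 3.109, 0.0]
ft_force: [0.4, 0.4, -1.4]
opening: 0.0175
```

```bash
python3 - <<'E'
from h import *
to(.587,-.026,.207)
for n in('top','side'):
    p,d=imaging.grab_frame(n)
    c=p[150:270,270:420] if n=='top' else p[110:250,250:400]
    cv2.imwrite(f'pics/{n}2.png',cv2.resize(c[...,::-1],None,fx=4,fy=4,interpolation=cv2.INTER_CUBIC))
E
python3 -c "
import cv2;import numpy as np
cv2.imwrite('pics/m2.png',cv2.imread('pics/side2.png'))"
```

```text
t 5.78 tcp [ 0.588  -0.0253  0.2774] yaw 73.52 open 0.0175 F [ 0.4  0.4 -1.4] -> shift [ 0.8 -1.  70.4] turn [ 0.  0. -0.]
```

View pics/side2.png

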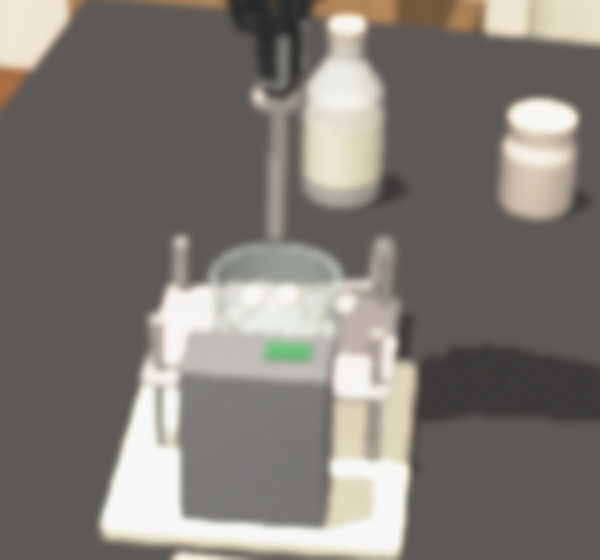

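The rod hangs straight in the grip, its tip at crop (275,238), right above the dish centre. Lowering into the free middle.

move_arm:
  commands: "1 -1 10 0 0 0;1 -1 25 0 0 0;1 -1 40 0 0 0;1 -1 55 0 0 0;1 -1 66 0 0 0;1 -1 70 0 0 0;1 -1 71 0 0 0;1 -1 71 0 0 0"

```text
time: 6.88
tcp_pos: [0.5871, -0.0261, 0.2068]
ee_rot: [0.45, 3.108, 0.0]
ft_force: [-0.1, -0.1, -0.4]
opening: 0.0176
```

```bash
python3 - <<'E'
from h import *
to(.587,-.026,.2063)
p,d=imaging.grab_frame('side');c=p[150:210,290:350]
cv2.imwrite('pics/side3.png',cv2.resize(c[...,::-1],None,fx=9,fy=9,interpolation=cv2.INTER_CUBIC))
E
```

```text
t 6.88 tcp [ 0.5871 -0.0261  0.2068] yaw 73.51 open 0.0176 F [-0.1 -0.1 -0.4] -> shift [0.1 0.  0.5] turn [ 0.     0.001 -0.   ]
```

View pics/side3.png

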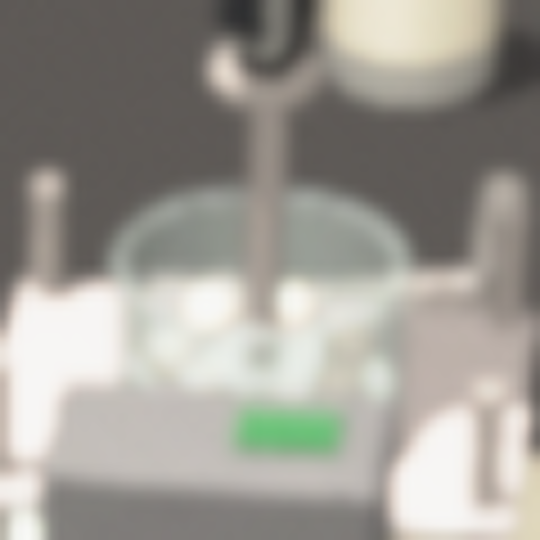

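The rod is down in the dish, tip about (262,325), with beads round it and no contact force. Stirring: spiral out, then turns at a radius of 20 mm.

move_arm:
  commands: "3.7 1.5 0 0 0 0;5.7 5.7 0 0 0 0;4.6 11.1 0 0 0 0;0 15 0 0 0 0;-6.5 15.7 0 0 0 0;-13.4 13.4 0 0 0 0;-18.5 7.7 0 0 0 0;-20 0 0 0 0 0"

```text
time: 7.92
tcp_pos: [0.6058, -0.0327, 0.206]
ee_rot: [-0.451, -3.109, 0.001]
ft_force: [-0.2, -0.2, 0.2]
opening: 0.0171
```

move_arm:
  commands: "1.5 -7.7 0 0 0 0;5.9 -14.1 0 0 0 0;12.3 -18.5 0 0 0 0;20 -20 0 0 0 0;27.7 -18.5 0 0 0 0;34.1 -14.1 0 0 0 0;38.5 -7.7 0 0 0 0;40 0 0 0 0 0"

```text
time: 8.93
tcp_pos: [0.5682, -0.0211, 0.2068]
ee_rot: [0.449, 3.107, -0.004]
ft_force: [1.0, -2.6, 0.4]
opening: 0.0172
```

```bash
python3 -c "
from h import *
to(.587,-.026,.2063,73.5)"
```

```text
t 8.93 tcp [ 0.5682 -0.0211  0.2068] yaw 73.55 open 0.0172 F [ 1.  -2.6  0.4] -> shift [-19.4   0.6   0.6] turn [-0.002  0.003  0.001]
```

move_arm:
  commands: "-1.5 7.7 0 0 0 0;-5.9 14.1 0 0 0 0;-12.3 18.5 0 0 0 0;-20 20 0 0 0 0;-27.7 18.5 0 0 0 0;-34.1 14.1 0 0 0 0;-38.5 7.7 0 0 0 0;-40 0 0 0 0 0"

```text
time: 9.93
tcp_pos: [0.6058, -0.0311, 0.2062]
ee_rot: [-0.45, -3.108, -0.002]
ft_force: [-2.4, 0.9, -1.4]
opening: 0.0174
```

move_arm:
  commands: "1.5 -7.7 0 0 0 0;5.9 -14.1 0 0 0 0;12.3 -18.5 0 0 0 0;20 -20 0 0 0 0;27.7 -18.5 0 0 0 0;34.1 -14.1 0 0 0 0;38.5 -7.7 0 0 0 0;40 0 0 0 0 0"

```text
time: 10.92
tcp_pos: [0.5683, -0.02, 0.2069]
ee_rot: [0.45, 3.107, 0.0]
ft_force: [2.1, -0.5, -0.5]
opening: 0.0173
```

move_arm:
  commands: "-1.5 7.7 0 0 0 0;-5.9 14.1 0 0 0 0;-12.3 18.5 0 0 0 0;-20 20 0 0 0 0;-27.7 18.5 0 0 0 0;-34.1 14.1 0 0 0 0;-38.5 7.7 0 0 0 0;-40 0 0 0 0 0"

```text
time: 11.92
tcp_pos: [0.6062, -0.0311, 0.2064]
ee_rot: [0.45, 3.109, 0.003]
ft_force: [-1.7, 1.4, 0.1]
opening: 0.0174
```

move_arm:
  commands: "1.5 -7.7 0 0 0 0;5.9 -14.1 0 0 0 0;12.3 -18.5 0 0 0 0;20 -20 0 0 0 0;27.7 -18.5 0 0 0 0;34.1 -14.1 0 0 0 0;38.5 -7.7 0 0 0 0;40 0 0 0 0 0"

```text
time: 12.92
tcp_pos: [0.5685, -0.0215, 0.2067]
ee_rot: [0.451, 3.106, -0.003]
ft_force: [4.0, -2.2, -1.4]
opening: 0.0169
```

move_arm:
  commands: "-1.5 7.7 0 0 0 0;-5.9 14.1 0 0 0 0;-12.3 18.5 0 0 0 0;-20 20 0 0 0 0;-27.7 18.5 0 0 0 0;-34.1 14.1 0 0 0 0;-38.5 7.7 0 0 0 0;-40 0 0 0 0 0"

```text
time: 13.92
tcp_pos: [0.6064, -0.0315, 0.2063]
ee_rot: [0.45, 3.108, 0.002]
ft_force: [-0.3, 0.0, -0.3]
opening: 0.0171
```

```bash
python3 -c "
from h import *
to(.587,-.026,.2063,73.5)
p,d=imaging.grab_frame('side');c=p[150:210,290:350]
cv2.imwrite('pics/side4.png',cv2.resize(c[...,::-1],None,fx=9,fy=9,interpolation=cv2.INTER_CUBIC))"
```

```text
t 13.93 tcp [ 0.6064 -0.0315  0.2063] yaw 73.53 open 0.0171 F [-0.3  0.  -0.3] -> shift [20.2 -0.2 -0.1] turn [0.001 0.001 0.   ]
```

View pics/side4.png

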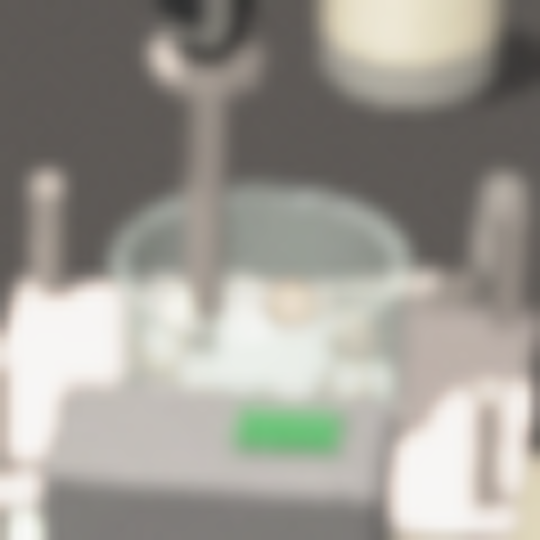

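Rod still upright, beads in the dish. Back to the centre, up, and over to the rack.

move_arm:
  commands: "10 0 0 0 0 0;18 0 0 0 0 0;20 0 -10 0 0 0;20 0 -30 0 0 0;20 0 -55 0 0 0;20 0 -75 0 0 0;20 0 -88 0 0 0;20 0 -91 0 0 0"

```text
time: 14.98
tcp_pos: [0.5872, -0.0259, 0.2987]
ee_rot: [0.45, 3.107, 0.001]
ft_force: [-0.5, 0.1, -0.3]
opening: 0.0176
```

```bash
python3 -c "
from h import *
to(.5386,.3189,.297,73.5)"
```

```text
t 14.97 tcp [ 0.5872 -0.0259  0.2987] yaw 73.53 open 0.0176 F [-0.5  0.1 -0.3] -> shift [144.4 316.8   1.7] turn [0.001 0.002 0.001]
```

move_arm:
  commands: "12 25 0 0 0 0;32 70 0 0 0 0;57 125 0 0 0 0;82 180 0 0 0 0;107 234 0 0 0 0;128 280 0 0 0 0;140 308 0 0 0 0;144 317 0 0 0 0"

```text
time: 15.98
tcp_pos: [0.5366, 0.3218, 0.2959]
ee_rot: [-0.442, -3.108, 0.001]
ft_force: [-0.3, 0.1, -1.4]
opening: 0.0171
```

move_arm:
  commands: "0 0 0 0 0 0;0 0 10 0 0 0;0 0 25 0 0 0;0 0 40 0 0 0;0 0 48 0 0 0;0 0 50 0 0 0;0 0 50 0 0 0;0 0 50 0 0 0"

```text
time: 16.98
tcp_pos: [0.5389, 0.3192, 0.248]
ee_rot: [0.45, 3.108, 0.001]
ft_force: [0.4, 1.1, -0.2]
opening: 0.0174
```

```bash
python3 - <<'E'
from h import *
to(.5386,.3189,.1275,73.5)
p,d,X=cloud('side');np.savez('side5.npz',p=p,X=X)
cv2.imwrite('pics/side5.png',cv2.resize(p[200:340,220:420,::-1],None,fx=4,fy=4,interpolation=cv2.INTER_CUBIC))
# rod shaft points: between collar and plate
m=(np.hypot(X[...,0]-.538,X[...,1]-.319)<.02)&(X[...,2]>.13)&(X[...,2]<.215)
P=X[m]
for a in np.arange(.13,.215,.015):
    q=P[(P[:,2]>=a)&(P[:,2]<a+.015)]
    if len(q): print(round(a,3),len(q),np.median(q,0).round(4))
E
```

```text
t 16.98 tcp [0.5389 0.3192 0.248 ] yaw 73.52 open 0.0174 F [ 0.4  1.1 -0.2] -> shift [  0.3  -0.5 120.5] turn [0.001 0.001 0.   ]
0.13 22 [0.5389 0.3227 0.1388]
0.145 27 [0.5392 0.3228 0.1525]
0.16 29 [0.5392 0.323  0.1683]
0.175 27 [0.5388 0.3233 0.1837]
0.19 26 [0.5395 0.3238 0.1974]
0.205 23 [0.5373 0.3223 0.2095]
```

View pics/side5.png

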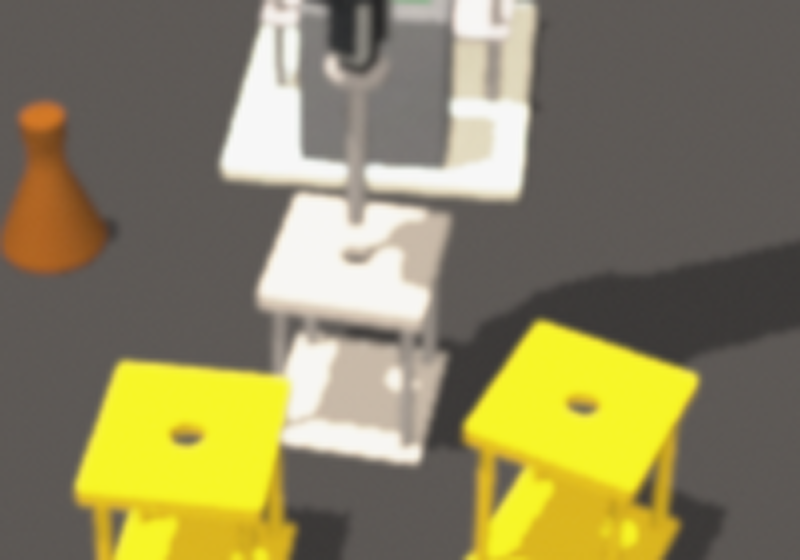

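The rod hangs straight, tip (357,222) over hole (357,256). Descending.

move_arm:
  commands: "0 -0.5 15 0 0 0;0 -0.5 30 0 0 0;0 -0.5 45 0 0 0;0 -0.5 60 0 0 0;0 -0.5 75 0 0 0;0 -0.5 90 0 0 0;0 -0.5 100 0 0 0;0 -0.5 100 0 0 0"

```text
time: 18.02
tcp_pos: [0.5377, 0.3179, 0.1461]
ee_rot: [-0.45, -3.108, 0.002]
ft_force: [0.7, 0.4, 0.5]
opening: 0.0174
```

move_arm:
  commands: "0 0 7 0 0 0;0 0 13 0 0 0;0 0 18 0 0 0;0 0 20 0 0 0;0 0 20 0 0 0;0 0 20 0 0 0"

```text
time: 18.77
tcp_pos: [0.5386, 0.3185, 0.1274]
ee_rot: [0.45, 3.109, 0.001]
ft_force: [0.3, -0.4, -0.4]
opening: 0.0173
```

```bash
python3 -c "
from h import *
to(.5386,.3189,.1275,73.5)"
```

```text
t 18.77 tcp [0.5386 0.3185 0.1274] yaw 73.51 open 0.0173 F [ 0.3 -0.4 -0.4] -> shift [ 0.1  0.4 -0.1] turn [0. 0. 0.]
```

move_arm:
  commands: "0 0 0 0 0 0;0 0 0 0 0 0;0 0 0 0 0 0;0 0 0 0 0 0;0 0 0 0 0 0;0 0 0 0 0 0"
  grip: 85

```text
time: 19.52
tcp_pos: [0.5383, 0.3184, 0.1273]
ee_rot: [-0.45, -3.109, -0.0]
ft_force: [0.8, 1.0, 0.3]
opening: 0.0847
```

move_arm:
  commands: "0 0 -10 0 0 0;0 0 -30 0 0 0;0 0 -60 0 0 0;0 0 -95 0 0 0;0 0 -120 0 0 0;0 0 -130 0 0 0;0 0 -130 0 0 0;0 0 -130 0 0 0"

```text
time: 20.52
tcp_pos: [0.5376, 0.3179, 0.256]
ee_rot: [-0.45, -3.107, 0.003]
ft_force: [0.4, -0.1, 0.3]
opening: 0.0848
```

```bash
python3 - <<'E'
from h import *
to(.5324,-.169,.26,5.8)
a=np.radians(5.8);ex=np.array([np.cos(a),np.sin(a)]);ey=np.array([-ex[1],ex[0]])
g=np.array([.587,-.026])+.02*ex-.137*ey;print('hinge',g)
p,d,X=cloud('side');z=X[...,2]
near=(np.hypot(X[...,0]-.538,X[...,1]-.32)<.06)
t=near&(abs(z-.166)<.006)&(p.max(-1)<110);print(' top',t.sum(),cv2.minAreaRect(X[t][:,:2].astype(np.float32)),np.median(z[t]))
p,d,X=cloud('top');np.savez('top6.npz',p=p,X=X);z=X[...,2];v,u=np.mgrid[0:400,0:640]
m=(X[...,1]<-.145)&(X[...,1]>-.2)&(abs(X[...,0]-.53)<.03)&(z>.04)&(z<.09)
print('bar',m.sum(),np.median(X[m],0).round(4),cv2.minAreaRect(X[m][:,:2].astype(np.float32)))
d=(np.hypot(X[...,0]-.587,X[...,1]+.026)<.056)&(z>.09)&(z<.106);print('bead px',d.sum(),X[d].mean(0))
cv2.imwrite('pics/t6.png',cv2.resize(p[170:250,200:410,::-1],None,fx=3.8,fy=3.8,interpolation=cv2.INTER_CUBIC))
E
```

```text
t 20.52 tcp [0.5376 0.3179 0.256 ] yaw 73.51 open 0.0848 F [ 0.4 -0.1  0.3] -> shift [-133.2 -468.4   -3.3] turn [-0.003 -0.     1.182]
hinge [ 0.62074233 -0.16027753]
 top 56 ((0.5390902161598206, 0.31939542293548584), (0.02000945620238781, 0.01743992045521736), 79.66917419433594) 0.16581221607033697
bar 108 [ 0.5326 -0.1706  0.0715] ((0.5329862236976624, -0.17029055953025818), (0.01845422200858593, 0.0514797680079937), 5.418098449707031)
bead px 249 [ 0.58871333 -0.02564281  0.09715041]
```

View pics/t6.png

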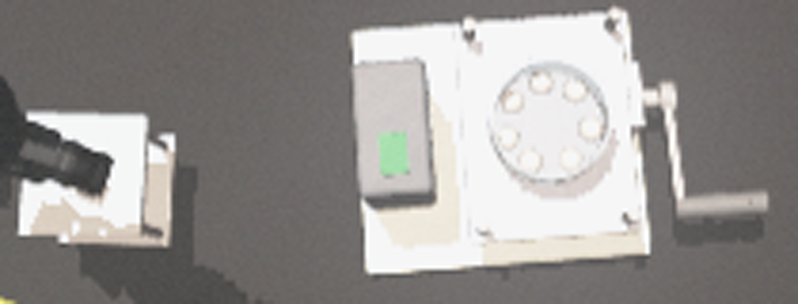

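The rod is back in the white rack (handle top 0.166), all seven beads are in the dish at (549,122), and the bar is at (722,204). That puts the bar at (0.533,−0.170). Moving to the lever.

move_arm:
  commands: "-10 -35 0 0 0 0.12;-26 -90 0 0 0 0.3;-42 -148 0 0 0 0.48;-58 -206 0 0 0 0.66;-74 -264 0 0 0 0.84;-91 -322 0 0 0 1.0;-107 -378 0 0 0 1.12;-120 -424 0 0 0 1.18"

```text
time: 21.62
tcp_pos: [0.5321, -0.125, 0.2566]
ee_rot: [-2.109, -2.328, 0.002]
ft_force: [0.5, 1.0, -0.2]
opening: 0.085
```

```bash
python3 -c "
from h import *
to(.5328,-.1695,.15,5.8);print(bot.observe()['joint_positions'])"
```

```text
t 21.62 tcp [ 0.5321 -0.125   0.2566] yaw 5.65 open 0.085 F [ 0.5  1.  -0.2] -> shift [-44.3  -3.5 106.6] turn [-0.001  0.    -0.003]
[-0.40934301  0.18191237  0.63459836  1.84435531 -0.11690192  1.15376225
  0.36363424]
```

move_arm:
  commands: "-15 -1 10 0 0 0;-35 -2 40 0 0 0;-44 -3.5 70 0 0 0;-44 -3.5 95 0 0 0;-44 -3.5 106 0 0 0;-44 -3.5 106 0 0 0;-44 -3.5 106 0 0 0"

```text
time: 22.5
tcp_pos: [0.535, -0.1664, 0.1522]
ee_rot: [2.103, 2.332, 0.002]
ft_force: [-0.4, -0.1, 0.7]
opening: 0.0852
```

```bash
python3 -c "
from h import *
to(.5328,-.1695,.0465,5.8)"
```

```text
t 22.5 tcp [ 0.535  -0.1664  0.1522] yaw 5.93 open 0.0852 F [-0.4 -0.1  0.7] -> shift [ -2.8  -2.7 105.7] turn [0.002 0.    0.002]
```

move_arm:
  commands: "-1 -1 20 0 0 0;-2 -1 50 0 0 0;-2 -1 75 0 0 0;-2 -1 95 0 0 0;-2 -1 104 0 0 0;-2 -1 105 0 0 0;-2 -1 105 0 0 0;-2 -1 105 0 0 0"

```text
time: 23.5
tcp_pos: [0.5341, -0.1687, 0.0471]
ee_rot: [2.103, 2.332, 0.002]
ft_force: [0.3, -0.0, -0.2]
opening: 0.085
```

```bash
python3 -c "
from h import *
to(.5328,-.1695,.0465,5.8)"
```

```text
t 23.5 tcp [ 0.5341 -0.1687  0.0471] yaw 5.9 open 0.085 F [ 0.3 -0.  -0.2] -> shift [-0.6 -1.4  0.6] turn [0.002 0.    0.002]
```

move_arm:
  commands: "0 -1.4 0 0 0 0;0 -1.4 0 0 0 0;0 -1.4 0 0 0 0;0 -1.4 0 0 0 0;0 -1.4 0 0 0 0;0 -1.4 0 0 0 0;0 -1.4 0 0 0 0"
  grip: 0

```text
time: 24.38
tcp_pos: [0.5343, -0.1684, 0.0468]
ee_rot: [2.101, 2.331, 0.004]
ft_force: [6.2, 0.0, -2.1]
opening: 0.0163
```

```bash
python3 - <<'E'
from h import *
to(.5328,-.1695,.0465,5.8)
# arc offsets from the present grip: station x and z
for k in range(1,15):
    th=.1*k; print(round(th,1),np.round([90*(np.sin(th-1.4)+np.sin(1.4)),90*(np.cos(th-1.4)-np.cos(1.4))],1),end=' ')
E
```

```text
t 24.38 tcp [ 0.5343 -0.1684  0.0468] yaw 5.93 open 0.0163 F [ 6.2  0.  -2.1] -> shift [-0.9 -1.6  0.3] turn [0.004 0.001 0.002]
0.1 [2.  8.8] 0.2 [ 4.8 17.3] 0.3 [ 8.5 25.5] 0.4 [13.  33.3] 0.5 [18.2 40.6] 0.6 [24.1 47.4] 0.7 [30.7 53.5] 0.8 [37.9 59. ] 0.9 [45.5 63.7] 1.0 [53.6 67.6] 1.1 [62.1 70.7] 1.2 [70.8 72.9] 1.3 [79.7 74.3] 1.4 [88.7 74.7]
```

Gripped (opening 16 mm, closed on the bar). A 6 N push along the jaws says the bar is about 1.5 mm further in +x, so I include that in the arc.

move_arm:
  commands: "0 1.5 0 0 0 0;0 3.5 -8.8 0 0 0;0 6.3 -17.3 0 0 0;0 10 -25.5 0 0 0;0 14.5 -33.3 0 0 0;0 19.7 -40.6 0 0 0;0 25.6 -47.4 0 0 0;0 25.6 -47.4 0 0 0"

```text
time: 25.38
tcp_pos: [0.553, -0.1664, 0.0927]
ee_rot: [-2.1, -2.326, 0.008]
ft_force: [-5.4, -2.3, -6.4]
opening: 0.0158
```

```bash
python3 - <<'E'
from h import *
to(.5328,-.1695,.0465,5.8)
for th in np.arange(.6,1.41,.1): print(round(th,1),np.round([90*(np.sin(th-1.4)-np.sin(-.8)),90*(np.cos(th-1.4)-np.cos(.8))],1),end=' ')
E
```

```text
t 25.38 tcp [ 0.553  -0.1664  0.0927] yaw 5.85 open 0.0158 F [-5.4 -2.3 -6.4] -> shift [ -1.1 -20.   46.4] turn [-0.009 -0.002  0.001]
0.6 [0. 0.] 0.7 [6.6 6.1] 0.8 [13.7 11.6] 0.9 [21.4 16.3] 1.0 [29.5 20.2] 1.1 [38.  23.3] 1.2 [46.7 25.5] 1.3 [55.6 26.8] 1.4 [64.6 27.3]
```

move_arm:
  commands: "0 6.6 -6.1 0 0 0;0 13.7 -11.6 0 0 0;0 21.4 -16.3 0 0 0;0 29.5 -20.2 0 0 0;0 38 -23.3 0 0 0;0 46.7 -25.5 0 0 0;0 46.7 -25.5 0 0 0"

```text
time: 26.25
tcp_pos: [0.5943, -0.1626, 0.1225]
ee_rot: [-2.094, -2.315, 0.015]
ft_force: [-22.4, 2.7, 22.6]
opening: 0.0158
```

```bash
python3 - <<'E'
from h import *
to(.6207,-.1603,.1213,5.8)
p,d,X=cloud('top');np.savez('t7.npz',p=p,X=X);q,d2,Y=cloud('side');np.savez('s7.npz',p=q,X=Y)
a=cv2.resize(p[150:250,300:420,::-1],(480,400),interpolation=cv2.INTER_CUBIC)
b=cv2.resize(q[110:230,270:380,::-1],None,fx=3,fy=400/120,interpolation=cv2.INTER_CUBIC)
cv2.imwrite('pics/m7.png',np.hstack([a,b[:400,:320]]))
for n,Z in(('top',X),('side',Y)):
    r=(np.hypot(Z[...,0]-.587,Z[...,1]+.026)<.051)&(Z[...,2]>.12)&(Z[...,2]<.16);print(n,r.sum(),np.percentile(Z[r][:,2],[10,50,90]).round(4))
E
```

```text
t 26.25 tcp [ 0.5943 -0.1626  0.1225] yaw 5.72 open 0.0158 F [-22.4   2.7  22.6] -> shift [-0.3 26.6  0.7] turn [-0.02  -0.008 -0.001]
top 236 [0.1254 0.1439 0.1475]
side 594 [0.1231 0.1358 0.1469]
```

View pics/m7.png

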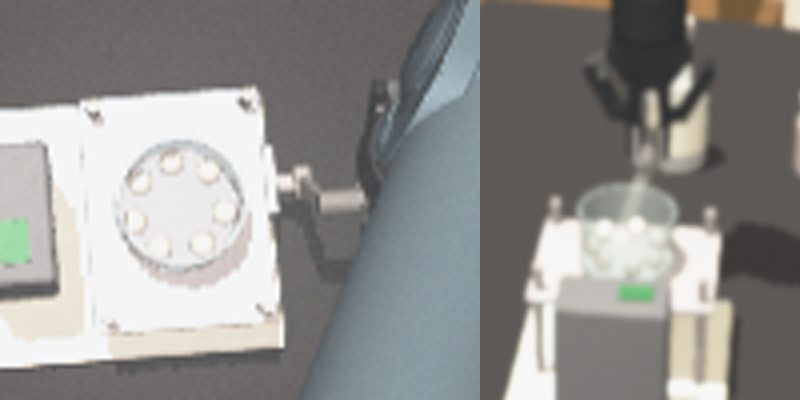

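The side crop shows the lever nearly upright, leaning slightly to −x, with the rim up from 0.127 to 0.147 and all beads inside. The force suggests I press about 28 N inward along the lever. I measure the bar's actual position from the visible stub.

```bash
python3 - <<'E'
from h import *
a=np.radians(5.8);ex=np.array([np.cos(a),np.sin(a)]);ey=np.array([-ex[1],ex[0]])
for n in('t7','s7','top6'):
    f=np.load(n+'.npz');X=f['X'];w=X[...,:2]-np.array([.587,-.026]);S=np.stack([w@ex,w@ey,X[...,2]],-1)*1000
    for lo,hi in((-122,-104),(-101,-95)):
        m=(S[...,1]>lo)&(S[...,1]<hi)&(abs(S[...,0])<100)&(S[...,2]>40)&(S[...,2]<165)
        q=S[m]; q=q[np.argsort(-q[:,2])]
        print(n,lo,m.sum(),'mean top',q[:25].mean(0).round(1),'x rng',np.percentile(q[:,0],[5,50,95]).round(1),'zmax',np.percentile(q[:,2],[50,95]).round(1) if len(q) else '')
E
```

```text
t7 -122 45 mean top [  -7.5 -112.8  142.5] x rng [-16.7  -9.1  -0.5] zmax [140.3 144.8]
t7 -101 26 mean top [  3.8 -97.7 112.5] x rng [-15.    1.1  28.4] zmax [128.5 143.7]
s7 -122 19 mean top [  -6.8 -114.1  142.7] x rng [-15.3  -7.9   4. ] zmax [143.6 146.5]
s7 -101 22 mean top [ -6.5 -97.7 136.6] x rng [-15.5  -6.8   1.4] zmax [138.  145.4]
top6 -122 40 mean top [ -68.  -113.5   72.6] x rng [-77.1 -69.  -60.3] zmax [71.  74.5]
top6 -101 71 mean top [-58.5 -97.9  69.6] x rng [-72.1 -26.1  24.1] zmax [64.3 71.8]
```

Bar axis found at station x −8.5, z 136, so the lever is at about 1.08 rad, with the bar riding 13 mm above the TCP. I relieve the downward push and continue towards upright.

move_arm:
  commands: "0 0 -2 0 0 0;0 0 -4 0 0 0;0 3 -5 0 0 0;0 6 -6 0 0 0;0 9 -6.5 0 0 0;0 12 -7 0 0 0;0 12 -7 0 0 0;0 12 -7 0 0 0"

```text
time: 27.35
tcp_pos: [0.6072, -0.1612, 0.1274]
ee_rot: [-2.096, -2.318, 0.014]
ft_force: [-16.7, 0.8, 10.2]
opening: 0.0159
```

```bash
cat > lev.py <<'E'
from h import *
to(.6207,-.1603,.127,5.8)
a=np.radians(5.8);ex=np.array([np.cos(a),np.sin(a)]);ey=np.array([-ex[1],ex[0]])
for n in('top','side'):
    p,d,X=cloud(n);w=X[...,:2]-np.array([.587,-.026]);S=np.stack([w@ex,w@ey,X[...,2]],-1)*1000
    m=(S[...,1]>-122)&(S[...,1]<-104)&(abs(S[...,0])<100)&(S[...,2]>100)&(S[...,2]<165);q=S[m]
    x5,x50,x95=np.percentile(q[:,0],[5,50,95]);zt=np.percentile(q[:,2],95)
    r=(np.hypot(*np.moveaxis(w,-1,0))<.051)&(X[...,2]>.12)&(X[...,2]<.16)
    print(n,m.sum(),'x',np.round([x5,x50,x95],1),'ztop',zt.round(1),'theta',round(1.4+np.arctan2((x5+x95)/2-20,zt-9-50),3),'rim',np.percentile(X[r][:,2],[50,90]).round(4))
E
python3 lev.py
```

```text
t 27.35 tcp [ 0.6072 -0.1612  0.1274] yaw 5.75 open 0.0159 F [-16.7   0.8  10.2] -> shift [-0.5 13.5  0.2] turn [-0.018 -0.006 -0.001]
top 44 x [-3.5  3.3 10.8] ztop 149.6 theta 1.222 rim [0.144 0.148]
side 20 x [-2.8  4.  19.4] ztop 147.7 theta 1.269 rim [0.1358 0.1478]
```

move_arm:
  commands: "0 3 -1 0 0 0;0 6 -1.5 0 0 0;0 9 -2 0 0 0;0 12 -2.5 0 0 0;0 13 -2.5 0 0 0;0 13 -2.5 0 0 0;0 13 -2.5 0 0 0;0 13 -2.5 0 0 0"

```text
time: 28.45
tcp_pos: [0.6208, -0.1599, 0.1301]
ee_rot: [-2.097, -2.319, 0.014]
ft_force: [-14.3, 0.2, 10.2]
opening: 0.0159
```

```bash
python3 lev.py
```

```text
t 28.45 tcp [ 0.6208 -0.1599  0.1301] yaw 5.76 open 0.0159 F [-14.3   0.2  10.2] -> shift [-0.5 -0.1  3.1] turn [-0.017 -0.006 -0.001]
top 37 x [10.2 17.5 24.1] ztop 148.8 theta 1.369 rim [0.1445 0.1488]
side 17 x [11.2 18.2 28.7] ztop 150.4 theta 1.4 rim [0.1363 0.1477]
```

About 1.37 rad. Hold still, then recheck the lever, the rod and the beads.

move_arm:
  commands: "0 1 0 0 0 0;0 1 0 0 0 0;0 1 0 0 0 0;0 1 0 0 0 0;0 1 0 0 0 0;0 1 0 0 0 0;0 1 0 0 0 0;0 1 0 0 0 0"

```text
time: 29.55
tcp_pos: [0.6213, -0.1598, 0.1301]
ee_rot: [-2.096, -2.318, 0.015]
ft_force: [-16.4, 1.3, 10.8]
opening: 0.0154
```

```bash
python3 lev.py; python3 - <<'E'
from h import *
p,d,X=cloud('side');z=X[...,2]
near=(np.hypot(X[...,0]-.538,X[...,1]-.32)<.06)
t=near&(abs(z-.166)<.006)&(p.max(-1)<110);print('rod top',t.sum(),cv2.minAreaRect(X[t][:,:2].astype(np.float32)),np.percentile(z[t],50))
cv2.imwrite('pics/end.png',cv2.resize(p[90:310,210:430,::-1],(590,590),interpolation=cv2.INTER_CUBIC))
E
```

```text
t 29.55 tcp [ 0.6213 -0.1598  0.1301] yaw 5.76 open 0.0154 F [-16.4   1.3  10.8] -> shift [-0.4 -0.6  3.1] turn [-0.018 -0.006 -0.001]
top 40 x [10.4 17.9 27.2] ztop 150.1 theta 1.387 rim [0.1441 0.1486]
side 18 x [ 7.2 16.7 25.3] ztop 151.7 theta 1.36 rim [0.1361 0.148 ]
rod top 53 ((0.5395660996437073, 0.3188619315624237), (0.020721381530165672, 0.017301741987466812), 87.6312484741211) 0.16594364111975268
```

View pics/end.png

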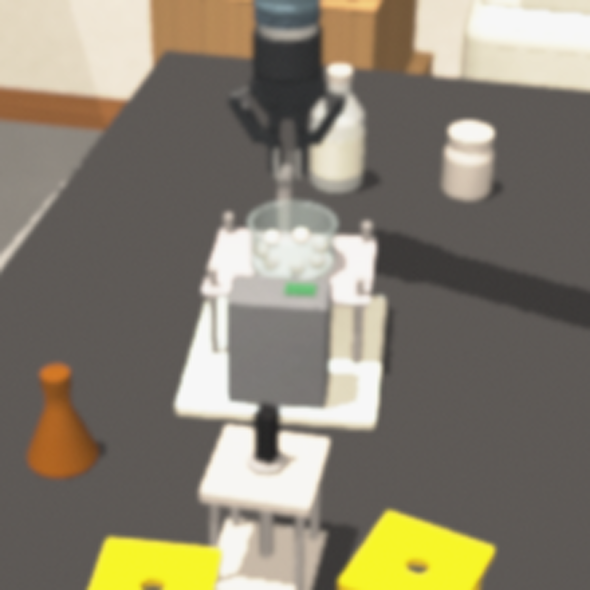

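The lever is upright at (285,190), the rod hangs in the white rack at (266,440), the beads are in the raised dish, and the bystanders have not moved. Handing in.

```bash
python3 -c "
from workcell import bot
print(bot.sign_off())"
```

```text
the job is handed in; nothing more can be done
None
```

I stirred the beads for about 3.5 turns at a 20 mm radius with the tip about 6 mm above the dish floor. I then hung the rod back in the white rack, swung the lever up and handed in still holding it. The clock stood at about 29.6 s of the 72 s allowed.

**What the last checks showed:**
- **Lever:** the two cameras put it at 1.39 and 1.36 rad (window 1.24–1.56). It held steady over the last second.
- **Dish:** the rim rose about 20 mm, measured roughly from the camera depth.
- **Rod:** it hangs released, within about 2 mm of the hole's centre, with its handle top at 0.166 m as before. The last picture shows it upright.
- **Beads and bystanders:** all seven beads were counted in the dish after stirring, and none looked out of place in the last picture. The flask, jar and bottle look unmoved in the pictures.

**What did not go as planned:**
- **Slip on the bar:** the bar slipped about 5 mm towards the fingertips during the swing, so I corrected the last part of the arc from camera measurements.
- **Force at the wrist:** it peaked at about 32 N partway through the swing, and about 20 N remained while holding.

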